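# Pin the surveyor's model table to its base

## Task

The surveyor's model table has to be hinged to its base again: take the black-knobbed hinge pin from the wooden rack, put it into the hole of the table's steel knuckle, and, pressing lightly, slide the table along with it until you feel the pin drop into the base's knuckle hidden underneath. Then push the pin fully home so that its collar lies flush on the upper knuckle, and let go. Be gentle (never load the surveyor with more than about 30 N through the pin) and leave the other things where they are.

Things in the scene. Friction and masses are not known exactly. Their poses are not given: they have to be found in the camera images.
- surveyor: Teal bench surveyor, fixed: base plate 280 x 170 x 20 mm (x, y, z), origin at the centre of its underside on the bench, z up. Its +x axis is the direction in which the model table slides. A steel column with a teal arm, 220 mm tall, stands at x 115, y 60 mm; the arm reaches to y 160 mm.
- disc (a point): Centre of the top of the model table, an aluminium disc 100 mm wide, 85 mm above the bench, with a plaster cast on it up to 112 mm. The table slides along the surveyor's x axis against about 2.5 N of friction. From it a flat steel knuckle, 36 mm wide and 14 mm thick, reaches towards -x. At the start its hole is 4 to 34 mm short (-x) of the base's hole: slide it towards +x.
- mouth (a point): Centre of the mouth of the hole in the table's (upper) knuckle, on its top face, 85 mm above the bench. The hole is 14 mm wide, goes straight down through 14 mm, and moves with the table. The pin's foot meets the lower knuckle 15 mm below this point. Nothing is higher than the knuckle within 75 mm of it.
- base_knuckle (a point): Point on the top of the base's (lower) knuckle, 70 mm above the bench: a steel plate 36 mm wide (ears to 84 mm), 16 mm thick, 1 mm under the upper one. Its 14 mm through hole is hidden below the upper knuckle and lies on the line through this point along the surveyor's x, anywhere within 10 mm either way: only feel finds it. Both holes lie on this line.
- base_spring (a point): Point on the bench plate below the lower knuckle, where its springs stand. The knuckle is fixed sideways but sprung downwards: it yields at 5 N and gives 1 mm per further newton, with a hard stop after 10 mm. Press with 7 to 12 N while sliding; when the holes meet it springs up round the pin's foot, resistance falls to 4 N or less and the pin catches sideways.
- base_bore (a point): Nominal middle of the lower hole, 62 mm above the bench (truly up to 10 mm off along x). A plastic plug fills the hole flush with the knuckle's top; it yields to about 4 N, is pushed down ahead of the pin and stays down. The pin's weight alone does not move it. Pushing home takes only 1 to 6 N until the collar meets the upper knuckle.
- pin: Hinge pin, steel, about 80 g, standing in the rack. Origin at the centre of its foot's underside, z up along the pin. Shank 12 mm in diameter and 42 mm long, the foot bevelled to 9.5 mm over the lowest 3 mm; then a collar 26 mm wide from 42 to 46 mm; then a black round knob to grip, 20 mm in diameter, from 46 to 84 mm.
- rack: Wooden block, fixed, 50 x 110 x 55 mm (x, y, z), origin at the centre of its underside, with two 15 mm holes at y -27 and +27 mm; the pin and the marking rod stand in them on their collars, either way round, feet 13 mm above the bench. Pinch the knob across the block's x axis to stay clear of the rod.
- rod: Bystander: marking rod in the other hole of the rack, like the pin but with an 18 mm collar and only a bare thin steel stem, 8 mm wide, 82 mm tall overall. Origin at its foot.
- cast: Bystander: loose blue stone dental cast, about 64 mm wide and 27 mm high, on the bench. Origin at its underside.
- bowl: Bystander: rubber mixing bowl, 110 mm wide, 50 mm high, on the bench. Origin at its underside.
- spatula: Bystander: spatula 170 mm long lying on the bench.

How it is judged (in metres and radians):
On the way, in this order (a step that is already met when the one before it is completed fails the run):
1. the pin's foot is at least 8 mm inside the hole of the upper knuckle (z of pin in the frame of mouth between -0.03 and -0.008 m and x of pin in the frame of mouth between -0.003 and 0.003 m and y of pin in the frame of mouth between -0.003 and 0.003 m), for 0.1 s.
2. the holes are aligned and the pin has entered the lower knuckle: its foot is 29 mm or more below the mouth (z of pin in the frame of mouth below -0.029 m and x of pin in the frame of mouth between -0.003 and 0.003 m and y of pin in the frame of mouth between -0.003 and 0.003 m), for 0.1 s.
At the end, for the whole second after the job is handed in: The pin stands upright (within 0.1 rad) through both knuckles, within 3 mm of the upper hole's axis in x and y, its collar within 2.5 mm of the upper knuckle, released and at rest. Rod, cast, bowl and spatula are within 20 mm of where they started (z of pin in the frame of mouth below -0.0395 m and angle between the z axis of pin and the z axis of surveyor, either way round below 0.1 rad and x of pin in the frame of mouth between -0.003 and 0.003 m and y of pin in the frame of mouth between -0.003 and 0.003 m and contact force between the fingers and pin below 0.05 N and linear speed of pin below 0.02 m/s and distance of each of cast, bowl, spatula, rod from where it was at the start of the episode below 0.02 m); the robot touches nothing.
It fails at once if the pin loads the surveyor with more than 45 N (contact force between pin and surveyor above 45 N).
It fails at once if a bystander is moved by more than 30 mm (distance of any of cast, bowl, spatula, rod from where it was at the start of the episode above 0.03 m).
It also fails if it takes over 72 s, if anything falls off the work surface, if the arm or the gripper's body presses on something with over 40 N, if the wrist force passes 120 N, or if a joint passes its speed limit or range.

## Robot

A 6-joint arm with a two-finger parallel gripper is mounted at the origin on the work surface. World frame = base frame: x ahead of the robot, y to its left, z up, the work surface at z = 0. Lengths are in mm, angles in rad, forces in N, time in s.
With the tool pointing down it reaches from about 300 to 775 mm from the base axis. Payload 14.6 kg.
Tool frame: the origin (TCP) lies midway between the tips of the shut fingers; the grasp point (between the pads) lies manip.tcp_to_grasp behind it (manip.tcp_to_grasp is the distance from the TCP to the grasp point, in mm); x points along the fingers, z is the direction in which the jaws open and shut, and the axes are right-handed (so a half turn about x gives the same grasp; the last joint's range is limited). The gripper opens to 94 mm and grips with 3 to 60 N. Pads are 16 mm wide; open, the fingers measure 119 mm over their backs; the gripper's body (75 mm by 177 mm) begins 78 mm behind the grasp point.
Start: joints at [1.248, 0.3, 1.521, -0, 1.321, -0.067], TCP at [139.158, 532.094, 205.446] pointing down, gripper open.
Joint ranges: [-3.03, 3.03], [-0.79, 2.21], [0.23, 2.52], [-1.04, 4.18], [0, 3.07], [-2.55, 2.55]. Speed limits (rad/s): [2.22, 2.22, 2.57, 3.14, 3.14, 3.14].

## Interface

Orientations are given as [roll, pitch, yaw] about the fixed x, y, z axes, in that order (R = Rz(yaw) Ry(pitch) Rx(roll)).
In Python, from cell import manip gives the robot as it stands.
- The arm moves only by the shell command python3 -m jog 'ROWS' [FORCE]. ROWS is JSON, a list of rows, each an object of numbers: "grip": the opening, from 0 (shut) to 1 (fully open); "tx", "ty", "tz": the shift along the tool's x, y, z in units of 40 mm (1.0 is 40 mm); "turn": the turn about the tool's x in units of 6 degrees (1.0 is 6 degrees). In form: [{"grip": .., "tx": .., "ty": .., "tz": .., "turn": ..}, ...]. A call has 1 to 12 rows; each row is the pose to reach, as a shift and turn from the pose commanded when the call began, along the tool's axes at that moment; what a row does not reach only later rows make up. A row lasts 1/12 s, in which the tool goes at most 41.7 mm and 7.16 degrees, less where a joint would pass 70% of its speed; a pose out of reach is approached as far as the arm can. A call with a gripper value outside its range is refused whole. The fingers move at their own pace and stop on an object; FORCE is the grip in N (left out, the last holds). Time passes only in rows, so rows that repeat a pose let the fingers close. It gives the time, the measured TCP pose, the force and the opening at its end, in the units of the state.
- manip.read_state(): the state, without advancing time (a new reading comes with each control period).
- manip.camera(name): name is "scene" or "side" or "wrist"; returns a dict with "image" (400x640x3 uint8, red, green, blue), "fx", "fy", "cx", "cy" (pixels), "eye" and "attitude" of the camera in the world. Camera axes: x right, y up, looking along -z (the intrinsics and any distortion apply to the point x, -y, -z); pixel columns grow to the right and rows downward; lengths in mm; the calibration is good to about 2 mm. The wrist camera is an equidistant fisheye: a pixel r from the principal point sees the ray r / f radians off the axis. A picture is of the moment at which its call begins. There is no depth.
- manip.sign_off(): hands the job in, once; it reports no verdict.
The state is a dict: "clock": time; "joints": joint angles; "qd": joint speeds; "effort": joint torques, N m; "eef_pos": TCP position; "eef_rot": TCP orientation; "wrist_force": force on the tool from outside, world axes, zero at the start; "moment": the same for the moment, N m; "finger_gap": finger opening in mm.
Only numpy, scipy, OpenCV 4.12 (cv2) and the standard library are available. Lean on these libraries where they do the work, as an engineer would, in place of code of your own. Each camera call takes 0.05 s, during which the arm holds its last target. There are 200 camera calls.

## Working session

There is one attempt and no reset: what is moved stays moved. The work goes in short steps, Python scripts to look and compute and a shell command to move; the robot and the scene stay as the last step left them, time stands still between calls to the robot, and variables do not carry over. Pictures are saved under pics/ and viewed, about 8 in all and at most 12, crops included, and the job is handed in when it is done.

```bash
mkdir -p pics; ls; python3 - <<'E'
from cell import manip
import cv2,numpy as np
np.set_printoptions(precision=3,suppress=True)
print(manip.read_state(), manip.tcp_to_grasp)
for n in ["scene","side","wrist"]:
    c=manip.camera(n); cv2.imwrite(f"pics/{n}0.png",c["image"][:,:,::-1])
    print(n,{k:v for k,v in c.items() if k!="image"})
E
```

```text
pics
{'clock': 0.0, 'joints': array([ 1.248,  0.3  ,  1.522,  0.   ,  1.321, -0.067]), 'qd': array([ 0.   , -0.001,  0.   ,  0.001, -0.   , -0.   ]), 'effort': array([ -0.001, -53.181, -35.274,   0.071,   0.024,  -0.   ]), 'eef_pos': array([139.078, 531.859, 204.899]), 'eef_rot': array([ 3.054,  1.57 , -1.915]), 'wrist_force': array([0.234, 0.015, 0.171]), 'moment': array([ 0.015, -0.027,  0.002]), 'finger_gap': 94.074555186322} 18.8
scene {'fx': 413.9620007281057, 'fy': 413.9620007281057, 'cx': 323.6654931894908, 'cy': 196.7588592273132, 'eye': array([1209.639, -288.463,  791.229]), 'attitude': array([ 0.798, -0.016,  1.236])}
side {'fx': 361.22654245587876, 'fy': 361.22654245587876, 'cx': 318.4503944995588, 'cy': 195.60439411974664, 'eye': array([ 398.367, -774.291,  638.553]), 'attitude': array([ 0.931, -0.002, -0.187])}
wrist {'fx': 309.70691628693146, 'fy': 309.70691628693146, 'cx': 313.3231577733933, 'cy': 198.10571735714245, 'eye': array([ 70.853, 549.623, 385.201]), 'attitude': array([-0.247,  0.   ,  1.314])}
```

View pics/scene0.png

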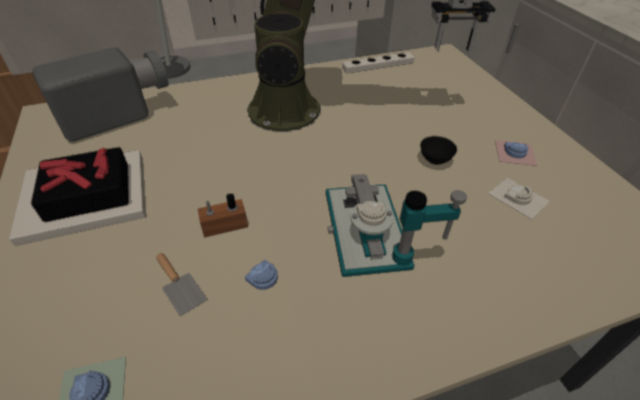

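View pics/side0.png

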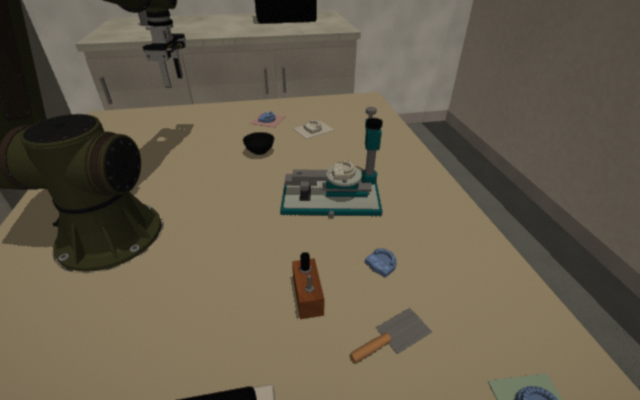

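View pics/wrist0.png

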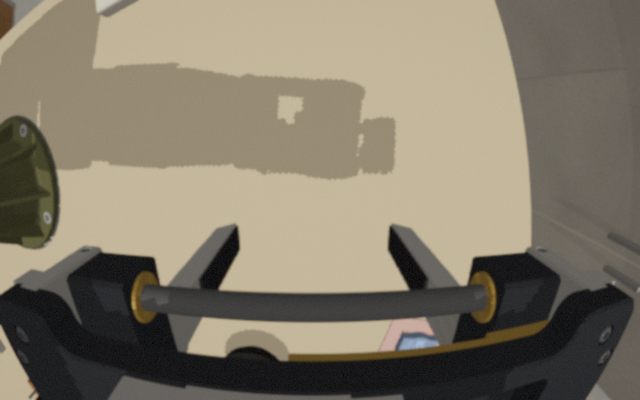

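The scene view shows the rack with the black pin knob at (231,200) and the rod at (209,207), and the surveyor around (370,230). In the side view the pin is at (305,262) and the surveyor at (330,195). The wrist view sees only the bench. Next: enlarged crops and a rough triangulation.

```bash
cat > h.py <<'E'
from cell import manip
import cv2,numpy as np
from scipy.spatial.transform import Rotation as Ro
np.set_printoptions(precision=2,suppress=True)
def ray(c,u,v):
    x,y=(u-c["cx"])/c["fx"],(v-c["cy"])/c["fy"]
    if c.get("fish"):
        r=np.hypot(x,y); s=np.sin(r)/max(r,1e-9); d=np.array([x*s,-y*s,-np.cos(r)])
    else: d=np.array([x,-y,-1.])
    return c["eye"],Ro.from_euler("xyz",c["attitude"]).apply(d/np.linalg.norm(d))
def plane(c,u,v,z):
    e,d=ray(c,u,v); return e+d*(z-e[2])/d[2]
def proj(c,p):
    q=Ro.from_euler("xyz",c["attitude"]).inv().apply(np.asarray(p,float)-c["eye"]); x,y,z=q[0],-q[1],-q[2]
    if c.get("fish"):
        r=np.hypot(x,y); t=np.arctan2(r,z)/max(r,1e-9); return np.array([c["cx"]+c["fx"]*x*t,c["cy"]+c["fy"]*y*t])
    return np.array([c["cx"]+c["fx"]*x/z,c["cy"]+c["fy"]*y/z])
def tri(rs):
    A=0;b=0
    for e,d in rs: M=np.eye(3)-np.outer(d,d);A=A+M;b=b+M@e
    return np.linalg.solve(A,b)
def cam(n):
    c=dict(manip.camera(n)); c["fish"]=n=="wrist"; return c
E
python3 - <<'E'
from h import *
S,D=cam("scene"),cam("side")
def knob(c,x0,y0,x1,y1):
    g=c["image"][y0:y1,x0:x1].max(2); m=(g<45).astype(np.uint8)
    n,l,s,ce=cv2.connectedComponentsWithStats(m); i=1+s[1:,4].argmax(); print(s[i]); return s[i][0]+x0+s[i][2]/2-.5,s[i][1]+y0+s[i][3]/2-.5
a=knob(S,218,185,245,215);b=knob(D,292,245,318,275);print(a,b,tri([ray(S,*a),ray(D,*b)]),plane(S,*a,78),plane(D,*b,78))
for nm,c in(("scene",S),("side",D)):
    h=cv2.cvtColor(c["image"],cv2.COLOR_RGB2HSV); m=((h[...,0]>85)&(h[...,0]<100)&(h[...,1]>130)).astype(np.uint8)
    ys,xs=np.nonzero(m); k=(xs>250)&(xs<480); xs,ys=xs[k],ys[k]
    P=np.array([plane(c,x,y,20)[:2] for x,y in zip(xs,ys)]); print(nm,len(P))
def crop(c,x,y,w=100,h=75,f=4): return cv2.resize(c["image"][y:y+h,x:x+w,::-1],None,fx=f,fy=f,interpolation=cv2.INTER_CUBIC)
top=np.hstack([crop(S,185,170),crop(S,320,165)]);bot=np.hstack([crop(D,260,245),crop(D,275,150)])
cv2.imwrite("pics/m1.png",cv2.convertScaleAbs(np.vstack([top,bot]),alpha=1.5))
E
```

```text
[ 9  9  9 15 94]
[  8   8  10  18 146]
(np.float64(231.0), np.float64(201.0)) (np.float64(304.5), np.float64(261.5)) [ 467.92 -256.14   78.82] [ 466.7  -255.87   78.  ] [ 468.18 -255.78   78.  ]
scene 1782
side 1195
```

View pics/m1.png

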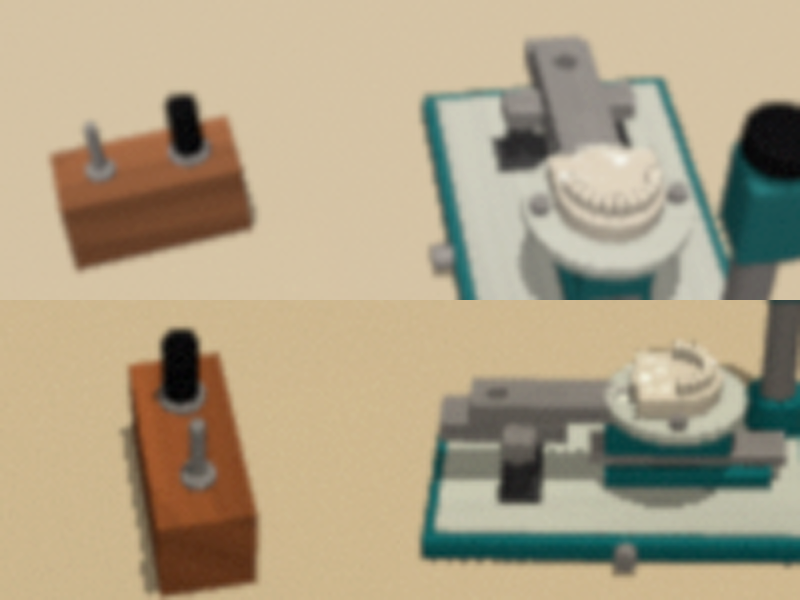

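The montage shows the knob next to the rod in the rack, and the knuckle with its hole mouth at scene ≈(361.5,180) and side ≈(298.8,173.3). The plate edges and rack corners are readable too.

```bash
python3 - <<'E'
from h import *
S,D=cam("scene"),cam("side")
m=(361.5,180.),(298.8,173.3)
print("mouth",tri([ray(S,*m[0]),ray(D,*m[1])]),plane(S,*m[0],85),plane(D,*m[1],85))
for n,c,pts in(("S",S,[(327.5,189),(345,270),(386,184.5),(412,262)]),("D",D,[(281,209),(381,209),(286,179)])):
    print(n,[plane(c,*p,20)[:2] for p in pts])
r=[(198,208.75),(242,199.5),(247,213),(202.5,222.5)]; q=[plane(S,*p,55)[:2] for p in r]; print("rack",q, np.degrees(np.arctan2(*(q[1]-q[0])[::-1])))
r=[(292.5,262),(315,259),(323.5,298),(301,302)]; q=[plane(D,*p,55)[:2] for p in r]; print("rackD",q)
R=Ro.from_euler("xyz",manip.read_state()["eef_rot"]).as_matrix();print(R)
# teal edge fit in side/scene
for nm,c in(("scene",S),("side",D)):
    h=cv2.cvtColor(c["image"],cv2.COLOR_RGB2HSV); k=((h[...,0]>82)&(h[...,0]<102)&(h[...,1]>110))
    if nm=="scene": pts=[(np.nonzero(k[y,315:360])[0].min()+315-.5,y) for y in range(195,265) if k[y,315:360].any()]
    else: pts=[(x,np.nonzero(k[195:225,x])[0].max()+195+.5) for x in range(285,378) if k[195:225,x].any() and not 325<x<336]
    z=20 if nm=="scene" else 0
    P=np.array([plane(c,*p,z)[:2] for p in pts]).astype(np.float32)
    vx,vy,x0,y0=cv2.fitLine(P,cv2.DIST_HUBER,0,.01,.01).ravel(); print(nm,"yaw",np.degrees(np.arctan2(vy,vx)),x0,y0,P[[0,-1]])
E
```

```text
mouth [502.98  71.63  84.24] [502.38  72.29  85.  ] [503.2   68.56  85.  ]
S [array([442.16,   3.08]), array([706.4, -48.9]), array([475.57, 162.67]), array([734.71, 105.95])]
D [array([442.3 ,   0.14]), array([710.87, -49.84]), array([472.53, 143.18])]
rack [array([ 444.28, -336.2 ]), array([ 446.06, -227.69]), array([ 496.12, -225.31]), array([ 493.65, -331.74])] 89.06135826258446
rackD [array([ 445.23, -231.17]), array([ 494.77, -231.46]), array([ 492.68, -336.39]), array([ 447.97, -337.58])]
[[-0.   -0.97  0.25]
 [-0.    0.25  0.97]
 [-1.    0.   -0.  ]]
scene yaw -11.630414 579.83466 -31.17894 [[463.44  -7.33]
 [687.59 -52.62]]
side yaw -11.1826725 602.4732 -28.604593 [[452.55   3.29]
 [702.26 -47.63]]
```

```bash
cat >> h.py <<'E'
def goto(p,yaw):
    "units for TCP p with tool z at world angle yaw (deg, mod 180)"
    s=manip.read_state(); R=Ro.from_euler("xyz",s["eef_rot"]).as_matrix()
    d=R.T@(np.asarray(p,float)-s["eef_pos"]); a=np.degrees(np.arctan2(R[1,2],R[0,2]))
    t=-((yaw-a+90)%180-90)/6
    print("clock %.2f pos"%s["clock"],s["eef_pos"],"zang %.2f"%a,"gap %.1f"%s["finger_gap"],"F",s["wrist_force"],"-> txyz",(d/40).round(3),"turn %.2f"%t,"(alt %+.2f)"%(t-30*np.sign(t)))
E
python3 -c "
from h import *
goto([467.5,-256,170],0)"
```

```text
clock 0.35 pos [139.14 532.04 205.3 ] zang 75.34 gap 93.9 F [0.39 1.3  0.08] -> txyz [  0.89 -12.93 -16.98] turn 12.56 (alt -17.44)
```

```bash
python3 -m jog '[{"grip":1,"ty":-12.93,"tz":-16.98,"turn":12.56},{"grip":1,"ty":-12.93,"tz":-16.98,"turn":12.56},{"grip":1,"ty":-12.93,"tz":-16.98,"turn":12.56},{"grip":1,"ty":-12.93,"tz":-16.98,"turn":12.56},{"grip":1,"ty":-12.93,"tz":-16.98,"turn":12.56},{"grip":1,"ty":-12.93,"tz":-16.98,"turn":12.56},{"grip":1,"ty":-12.93,"tz":-16.98,"turn":12.56},{"grip":1,"ty":-12.93,"tz":-16.98,"turn":12.56},{"grip":1,"ty":-12.93,"tz":-16.98,"turn":12.56},{"grip":1,"ty":-12.93,"tz":-16.98,"turn":12.56},{"grip":1,"ty":-12.93,"tz":-16.98,"turn":12.56},{"grip":1,"ty":-12.93,"tz":-16.98,"turn":12.56}]'; python3 -c "
from h import *
goto([467.5,-256,190],0)"
```

```text
clock 0.35 pos [139.14 532.04 205.3 ] zang 75.34 gap 93.9 F [0.39 1.3  0.08] -> txyz [  0.39 -12.93 -16.98] turn 12.56 (alt -17.44)$[0]: bad value
```

```bash
python3 -m jog '[{"grip":1,"ty":-0.63,"tz":-0.83,"turn":1.1},{"grip":1,"ty":-1.26,"tz":-1.66,"turn":2.2},{"grip":1,"ty":-1.9,"tz":-2.49,"turn":3.3},{"grip":1,"ty":-2.53,"tz":-3.32,"turn":4.4},{"grip":1,"ty":-3.16,"tz":-4.15,"turn":5.5},{"grip":1,"ty":-3.79,"tz":-4.98,"turn":6.6},{"grip":1,"ty":-4.42,"tz":-5.81,"turn":7.7},{"grip":1,"ty":-5.05,"tz":-6.64,"turn":8.8},{"grip":1,"ty":-5.69,"tz":-7.47,"turn":9.9},{"grip":1,"ty":-6.3,"tz":-8.3,"turn":11},{"grip":1,"ty":-6.95,"tz":-9.1,"turn":12},{"grip":1,"ty":-7.6,"tz":-10,"turn":12.5}]'; python3 -c "
from h import *
goto([467.5,-256,190],0)"
```

```text
clock 0.35 pos [139.14 532.04 205.3 ] zang 75.34 gap 93.9 F [0.39 1.3  0.08] -> txyz [  0.39 -12.93 -16.98] turn 12.56 (alt -17.44)$[0]: bad value
```

```bash
python3 -m jog '[{"grip":1.0,"tx":0.0,"ty":-0.63,"tz":-0.83,"turn":1.1},{"grip":1,"tx":0,"ty":-1.26,"tz":-1.66,"turn":2.2},{"grip":1,"tx":0,"ty":-1.9,"tz":-2.49,"turn":3.3},{"grip":1,"tx":0,"ty":-2.53,"tz":-3.32,"turn":4.4},{"grip":1,"tx":0,"ty":-3.16,"tz":-4.15,"turn":5.5},{"grip":1,"tx":0,"ty":-3.79,"tz":-4.98,"turn":6.6},{"grip":1,"tx":0,"ty":-4.42,"tz":-5.81,"turn":7.7},{"grip":1,"tx":0,"ty":-5.05,"tz":-6.64,"turn":8.8},{"grip":1,"tx":0,"ty":-5.69,"tz":-7.47,"turn":9.9},{"grip":1,"tx":0,"ty":-6.3,"tz":-8.3,"turn":11},{"grip":1,"tx":0,"ty":-6.95,"tz":-9.1,"turn":12},{"grip":1,"tx":0,"ty":-7.6,"tz":-10,"turn":12.5}]'; python3 -c "
from h import *
goto([467.5,-256,190],0)"
```

```text
clock: 1.35
eef_pos: [331.4, 68.8, 205.8]
eef_rot: [0.123, 1.569, 0.123]
wrist_force: [1.1, 0.7, -0.6]
finger_gap: 93.9
clock 1.35 pos [331.4   68.77 205.84] zang 0.00 gap 93.9 F [ 1.05  0.73 -0.58] -> txyz [ 0.4  -8.12  3.4 ] turn 0.00 (alt -30.00)
```

```bash
python3 -m jog '[{"grip":1,"tx":0,"ty":-0.95,"tz":0.4,"turn":0},{"grip":1,"tx":0,"ty":-1.9,"tz":0.8,"turn":0},{"grip":1,"tx":0,"ty":-2.85,"tz":1.2,"turn":0},{"grip":1,"tx":0,"ty":-3.8,"tz":1.6,"turn":0},{"grip":1,"tx":0,"ty":-4.75,"tz":2,"turn":0},{"grip":1,"tx":0,"ty":-5.7,"tz":2.4,"turn":0},{"grip":1,"tx":0.2,"ty":-6.65,"tz":2.8,"turn":0},{"grip":1,"tx":0.4,"ty":-7.6,"tz":3.2,"turn":0},{"grip":1,"tx":0.4,"ty":-8.12,"tz":3.4,"turn":0},{"grip":1,"tx":0.4,"ty":-8.12,"tz":3.4,"turn":0}]'; python3 - <<'E'
from h import *
c=cam("wrist"); goto([467.5,-256,64],0); print(c["eye"],c["attitude"])
print("pin top exp",proj(c,[467.5,-256,97]),"rod?",proj(c,[467.5,-310,95]))
cv2.imwrite("pics/w1.png",cv2.convertScaleAbs(c["image"][:,:,::-1],alpha=1.3))
E
```

```text
clock: 2.18
eef_pos: [469.4, -256.6, 188.2]
eef_rot: [2.813, 1.569, 2.816]
wrist_force: [-0.1, 0.1, -0.4]
finger_gap: 94.2
clock 2.23 pos [ 468.96 -254.73  188.51] zang 0.22 gap 93.8 F [0.38 0.16 0.42] -> txyz [ 3.11 -0.03 -0.03] turn 0.04 (alt -29.96)
[ 469.6  -186.27  368.46] [-0.25  0.    0.  ]
pin top exp [311.24 199.79] rod? [311.23 253.51]
```

View pics/w1.png

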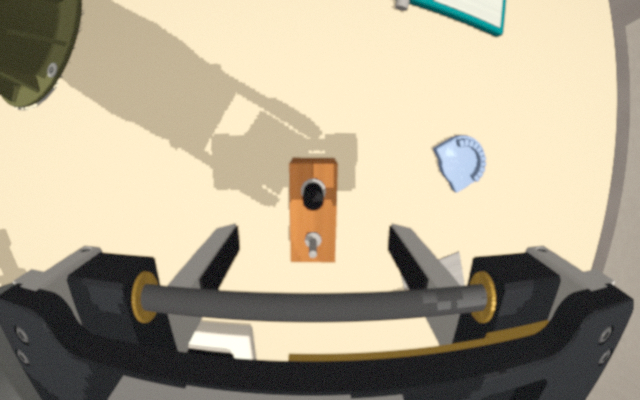

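The knob appears at (313,198) and the rod at (313,243), which puts the pin at x≈469, y≈-256. Going straight down and gripping.

```bash
python3 -m jog '[{"grip":1,"tx":0.8,"ty":-0.03,"tz":0,"turn":0},{"grip":1,"tx":1.6,"ty":-0.03,"tz":0,"turn":0},{"grip":1,"tx":2.4,"ty":-0.03,"tz":0,"turn":0},{"grip":1,"tx":2.9,"ty":-0.03,"tz":0,"turn":0},{"grip":1,"tx":3.1,"ty":-0.03,"tz":0,"turn":0},{"grip":1,"tx":3.1,"ty":-0.03,"tz":0,"turn":0},{"grip":0.5,"tx":3.1,"ty":-0.03,"tz":0,"turn":0},{"grip":0,"tx":3.1,"ty":-0.03,"tz":0,"turn":0},{"grip":0,"tx":3.1,"ty":-0.03,"tz":0,"turn":0},{"grip":0,"tx":3.1,"ty":-0.03,"tz":0,"turn":0},{"grip":0,"tx":3.1,"ty":-0.03,"tz":0,"turn":0},{"grip":0,"tx":3.1,"ty":-0.03,"tz":0,"turn":0}]' 40;python3 -m jog '[{"grip":0,"tx":0,"ty":0,"tz":0,"turn":0},{"grip":0,"tx":0,"ty":0,"tz":0,"turn":0},{"grip":0,"tx":0,"ty":0,"tz":0,"turn":0}]'; python3 - <<'E'
from h import *
goto([467.5,-256,170],0)
E
```

```text
clock: 3.23
eef_pos: [469.2, -254.5, 65.8]
eef_rot: [-0.528, 1.57, -0.523]
wrist_force: [0.2, -0.7, 0.0]
finger_gap: 57.5
clock: 3.48
eef_pos: [469.0, -254.4, 65.5]
eef_rot: [1.954, 1.571, 1.96]
wrist_force: [0.2, -0.3, 0.3]
finger_gap: 37.4
clock 3.48 pos [ 469.01 -254.44   65.45] zang 0.34 gap 37.4 F [ 0.22 -0.31  0.31] -> txyz [-2.61 -0.04 -0.04] turn 0.06 (alt -29.94)
```

```bash
python3 -m jog '[{"grip":0,"tx":0,"ty":-0.03,"tz":0,"turn":0},{"grip":0,"tx":0,"ty":-0.03,"tz":0,"turn":0},{"grip":0,"tx":0,"ty":-0.03,"tz":0,"turn":0},{"grip":0,"tx":0,"ty":-0.03,"tz":0,"turn":0},{"grip":0,"tx":0,"ty":-0.03,"tz":0,"turn":0},{"grip":0,"tx":0,"ty":-0.03,"tz":0,"turn":0},{"grip":0,"tx":0,"ty":-0.03,"tz":0,"turn":0}]' 40; python3 - <<'E'
from h import *
goto([469,-256,150],0)
E
```

```text
clock: 4.07
eef_pos: [469.0, -255.6, 65.4]
eef_rot: [2.629, 1.571, 2.635]
wrist_force: [-0.3, 0.6, -0.2]
finger_gap: 19.4
clock 4.07 pos [ 469.01 -255.6    65.42] zang 0.35 gap 19.4 F [-0.29  0.64 -0.21] -> txyz [-2.11 -0.01 -0.  ] turn 0.06 (alt -29.94)
```

```bash
python3 -m jog '[{"grip":0,"tx":-0.5,"ty":0,"tz":0,"turn":0},{"grip":0,"tx":-1.2,"ty":0,"tz":0,"turn":0},{"grip":0,"tx":-2,"ty":0,"tz":0,"turn":0},{"grip":0,"tx":-3,"ty":0,"tz":0,"turn":0},{"grip":0,"tx":-3,"ty":0.9,"tz":0.1,"turn":0.2},{"grip":0,"tx":-3,"ty":1.8,"tz":0.2,"turn":0.4},{"grip":0,"tx":-3,"ty":2.7,"tz":0.3,"turn":0.6},{"grip":0,"tx":-3,"ty":3.6,"tz":0.4,"turn":0.9},{"grip":0,"tx":-3,"ty":4.5,"tz":0.5,"turn":1.2},{"grip":0,"tx":-3,"ty":5.4,"tz":0.6,"turn":1.5},{"grip":0,"tx":-3,"ty":6.3,"tz":0.7,"turn":1.9},{"grip":0,"tx":-3,"ty":7,"tz":0.8,"turn":1.94}]' 40;  python3 -m jog '[{"grip":0,"tx":0,"ty":0.6,"tz":0,"turn":0},{"grip":0,"tx":0,"ty":0.6,"tz":0,"turn":0},{"grip":0,"tx":0,"ty":0.6,"tz":0,"turn":0},{"grip":0,"tx":0,"ty":0.6,"tz":0,"turn":0}]'; python3 - <<'E'
from h import *
goto([502.5,71,150],-11.3)
c=cam("wrist"); print(c["eye"],c["attitude"])
print("mouth exp",proj(c,[502.5,71,85]))
s=manip.read_state(); R=Ro.from_euler("xyz",s["eef_rot"]).as_matrix()
print("foot exp",proj(c,s["eef_pos"]-[0,0,52.4]),"collar",proj(c,s["eef_pos"]-[0,0,10]))
cv2.imwrite("pics/w2.png",cv2.resize(cv2.convertScaleAbs(c["image"][50:320,140:500,::-1],alpha=1.4),None,fx=2,fy=2,interpolation=cv2.INTER_CUBIC))
E
```

```text
clock: 5.07
eef_pos: [499.1, 27.0, 185.6]
eef_rot: [1.346, 1.571, 1.147]
wrist_force: [0.8, -0.1, -0.9]
finger_gap: 19.2
clock: 5.4
eef_pos: [503.9, 47.7, 185.3]
eef_rot: [-2.518, 1.57, -2.715]
wrist_force: [0.2, 0.7, -0.2]
finger_gap: 19.2
clock 5.40 pos [503.89  47.71 185.33] zang -11.29 gap 19.2 F [ 0.18  0.73 -0.17] -> txyz [ 0.88  0.56 -0.15] turn 0.00 (alt -30.00)
[518.   116.8  365.56] [-0.25  0.   -0.2 ]
mouth exp [306.74 174.14]
foot exp [313.29 213.29] collar [313.25 232.16]
```

View pics/w2.png

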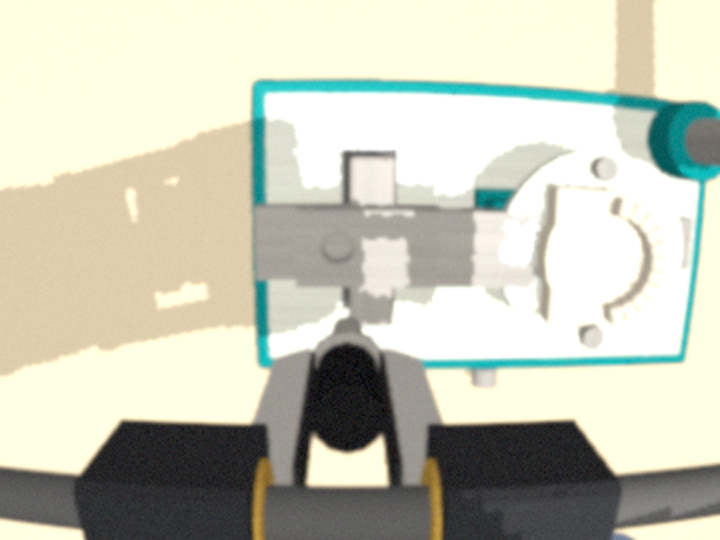

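The wrist view shows the hole in the knuckle at image ≈(309,173.5) and the pin's foot at ≈(314,209), so the mouth is near (504.5,71). I'll go lower and stop about 12 mm short for a close relative measurement.

```bash
python3 -m jog '[{"grip":0,"tx":0.4,"ty":0.05,"tz":-0.1,"turn":0},{"grip":0,"tx":0.8,"ty":0.15,"tz":-0.1,"turn":0},{"grip":0,"tx":0.9,"ty":0.15,"tz":-0.1,"turn":0},{"grip":0,"tx":0.9,"ty":0.15,"tz":-0.1,"turn":0},{"grip":0,"tx":0.9,"ty":0.15,"tz":-0.1,"turn":0}]' 40; python3 - <<'E'
from h import *
goto([504.5,71,149],-11.3)
c=cam("wrist")
s=manip.read_state()
print("mouth exp",proj(c,[504.5,71,85]),"foot exp",proj(c,s["eef_pos"]-[0,0,52.4]))
I=c["image"][140:240,260:370,::-1]
cv2.imwrite("pics/w3.png",cv2.resize(I,None,fx=7,fy=6,interpolation=cv2.INTER_CUBIC)[:600])
g=cv2.cvtColor(c["image"],cv2.COLOR_RGB2GRAY)
print(g[172:196:2,296:328:2])
E
```

```text
clock: 5.87
eef_pos: [501.5, 54.1, 150.0]
eef_rot: [0.069, 1.57, -0.129]
wrist_force: [0.3, -0.3, -0.9]
finger_gap: 19.1
clock 5.87 pos [501.53  54.09 150.  ] zang -11.34 gap 19.1 F [ 0.34 -0.33 -0.93] -> txyz [ 0.03  0.43 -0.01] turn -0.01 (alt +29.99)
mouth exp [312.63 188.12] foot exp [313.32 212.82]
[[120 121 119 121 122 121 119 122 120 120 119 121 121 120 120 119]
 [120 121 119 120 119 119 118 120 119 120 119 118 119 120 120 120]
 [119 119 119 119 121 120 119 118 118 119 120 120 116 118 118 120]
 [120 121 120 121 121 120 120 120 118 120 119 120 120 121 120 131]
 [120 120 120 122 121 116 116 112 115 115 114 115 120 120 121 132]
 [121 120 119 119 115 114 116 117 118 119 115 112 117 119 117 121]
 [119 120 119 118 112 116 115 115 116 116 114 115 111 118 120 121]
 [120 119 118 115 111 116 119 117 120 118 118 117 114 114 120 119]
 [119 117 119 111 103 117 119 122 120 121 120 115 105 110 117 119]
 [118 118 117 115  95 105 116 117 117 116 116 105  98 110 117 127]
 [118 118 119 117 106  92 102 111 109 110 102  91 105 114 118 129]
 [119 121 120 117 112  99  91  93  93  93  93 100 111 118 120 121]]
```

View pics/w3.png

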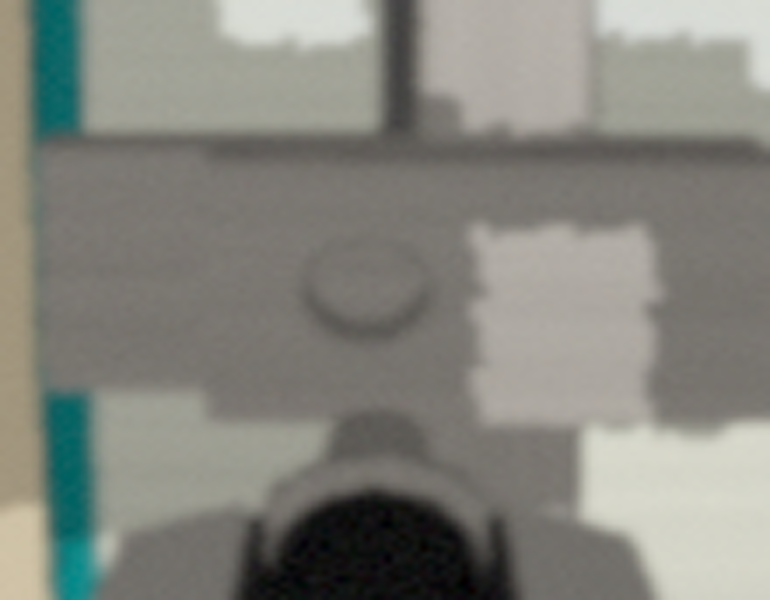

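The hole rim is centred at (312.0,187.5) and the foot is at x≈314.0 with its top edge at row 208. So the pin sits about 0.5 mm +z and 1 mm -y of the TCP axis. I'll move over with that correction and lower gently.

```bash
python3 -m jog '[{"grip":0,"tx":0,"ty":0.2,"tz":-0.03,"turn":0},{"grip":0,"tx":0,"ty":0.47,"tz":-0.035,"turn":0},{"grip":0,"tx":0,"ty":0.47,"tz":-0.035,"turn":0},{"grip":0,"tx":0.1,"ty":0.47,"tz":-0.035,"turn":0},{"grip":0,"tx":0.2,"ty":0.47,"tz":-0.035,"turn":0},{"grip":0,"tx":0.25,"ty":0.47,"tz":-0.035,"turn":0},{"grip":0,"tx":0.3,"ty":0.47,"tz":-0.035,"turn":0},{"grip":0,"tx":0.33,"ty":0.47,"tz":-0.035,"turn":0},{"grip":0,"tx":0.36,"ty":0.47,"tz":-0.035,"turn":0},{"grip":0,"tx":0.38,"ty":0.47,"tz":-0.035,"turn":0},{"grip":0,"tx":0.4,"ty":0.47,"tz":-0.035,"turn":0},{"grip":0,"tx":0.4,"ty":0.47,"tz":-0.035,"turn":0}]'; python3 - <<'E'
from h import *
goto([504.5,71,133.4],-11.3)
E
```

```text
clock: 6.92
eef_pos: [503.7, 73.2, 133.4]
eef_rot: [-0.78, 1.57, -0.977]
wrist_force: [1.4, -3.5, -0.4]
finger_gap: 19.1
clock 6.92 pos [503.71  73.22 133.43] zang -11.30 gap 19.1 F [ 1.4  -3.45 -0.36] -> txyz [ 0.   -0.05  0.03] turn 0.00 (alt -30.00)
```

The pin is inside, bearing lightly on the +y wall. Back off 1 mm and continue down.

```bash
python3 -m jog '[{"grip":0,"tx":0,"ty":-0.03,"tz":0,"turn":0},{"grip":0,"tx":0.04,"ty":-0.03,"tz":0,"turn":0},{"grip":0,"tx":0.08,"ty":-0.03,"tz":0,"turn":0},{"grip":0,"tx":0.12,"ty":-0.03,"tz":0,"turn":0},{"grip":0,"tx":0.16,"ty":-0.03,"tz":0,"turn":0},{"grip":0,"tx":0.16,"ty":-0.03,"tz":0,"turn":0}]'; python3 - <<'E'
from h import *
goto([504.5,71,126.4],-11.3)
E
```

```text
clock: 7.42
eef_pos: [503.3, 72.3, 126.7]
eef_rot: [-2.867, 1.57, -3.064]
wrist_force: [0.8, -0.1, -1.7]
finger_gap: 19.3
clock 7.42 pos [503.29  72.31 126.66] zang -11.29 gap 19.3 F [ 0.78 -0.12 -1.67] -> txyz [ 0.01 -0.03  0.04] turn 0.00 (alt -30.00)
```

```bash
python3 -m jog '[{"grip":0,"tx":0.04,"ty":0,"tz":0,"turn":0},{"grip":0,"tx":0.08,"ty":0,"tz":0,"turn":0},{"grip":0,"tx":0.12,"ty":0,"tz":0,"turn":0},{"grip":0,"tx":0.16,"ty":0,"tz":0,"turn":0},{"grip":0,"tx":0.18,"ty":0,"tz":0,"turn":0},{"grip":0,"tx":0.18,"ty":0,"tz":0,"turn":0}]'; python3 - <<'E'
from h import *
for i in range(3): goto([504.5,71,118.4],-11.3); manip.camera("side")
E
```

```text
clock: 7.92
eef_pos: [503.5, 72.3, 120.1]
eef_rot: [0.431, 1.57, 0.234]
wrist_force: [-1.5, 0.4, 6.5]
finger_gap: 18.9
clock 7.92 pos [503.5   72.34 120.13] zang -11.30 gap 18.9 F [-1.53  0.45  6.54] -> txyz [ 0.04 -0.03  0.03] turn 0.00 (alt -30.00)
clock 7.97 pos [503.5   72.33 120.21] zang -11.30 gap 19.1 F [-1.14 -0.58  6.13] -> txyz [ 0.04 -0.03  0.03] turn 0.00 (alt -30.00)
clock 8.02 pos [503.51  72.37 120.24] zang -11.30 gap 19.2 F [-2.02  1.04  5.71] -> txyz [ 0.05 -0.03  0.03] turn 0.00 (alt -30.00)
```

Pressing with about 7 N now. I'll add 2 mm (about 9 N), then slide in 2 mm calls with a force check between each that stops the chain on a drop or a sideways catch.

```bash
cat > chk.py <<'E'
from h import *
import sys
F=[];
for i in range(3): F.append(manip.read_state()["wrist_force"]); manip.camera("side")
s=manip.read_state(); F=np.mean(F+[s["wrist_force"]],0); R=Ro.from_euler("xyz",s["eef_rot"]).as_matrix(); f=R.T@F
print("t %.2f"%s["clock"],s["eef_pos"],"f tool xyz",f)
sys.exit(int(-f[0]<4.2 or abs(f[2])>11 or abs(f[1])>9 or -f[0]>13))
E
python3 -m jog '[{"grip":0,"tx":0.03,"ty":0,"tz":0,"turn":0},{"grip":0,"tx":0.05,"ty":0,"tz":0,"turn":0},{"grip":0,"tx":0.06,"ty":0,"tz":0,"turn":0}]' >/dev/null; python3 chk.py &&
python3 -m jog '[{"grip":0,"tx":0,"ty":0,"tz":0.02,"turn":0},{"grip":0,"tx":0,"ty":0,"tz":0.04,"turn":0},{"grip":0,"tx":0,"ty":0,"tz":0.05,"turn":0}]' >/dev/null && python3 chk.py &&
python3 -m jog '[{"grip":0,"tx":0,"ty":0,"tz":0.02,"turn":0},{"grip":0,"tx":0,"ty":0,"tz":0.04,"turn":0},{"grip":0,"tx":0,"ty":0,"tz":0.05,"turn":0}]' >/dev/null && python3 chk.py
```

```text
t 8.47 [503.58  72.37 118.07] f tool xyz [-8.54 -0.92 -2.59]
t 8.87 [505.11  72.08 117.88] f tool xyz [-8.69 -0.76 -4.71]
t 9.27 [506.67  71.69 117.77] f tool xyz [-10.26  -0.95  -7.43]
```

```bash

python3 -m jog '[{"grip":0,"tx":0,"ty":0,"tz":0.02,"turn":0},{"grip":0,"tx":0,"ty":0,"tz":0.04,"turn":0},{"grip":0,"tx":0,"ty":0,"tz":0.05,"turn":0}]' >/dev/null && python3 chk.py &&
python3 -m jog '[{"grip":0,"tx":0,"ty":0,"tz":0.02,"turn":0},{"grip":0,"tx":0,"ty":0,"tz":0.04,"turn":0},{"grip":0,"tx":0,"ty":0,"tz":0.05,"turn":0}]' >/dev/null && python3 chk.py &&
python3 -m jog '[{"grip":0,"tx":0,"ty":0,"tz":0.02,"turn":0},{"grip":0,"tx":0,"ty":0,"tz":0.04,"turn":0},{"grip":0,"tx":0,"ty":0,"tz":0.05,"turn":0}]' >/dev/null && python3 chk.py
```

```text
t 9.67 [508.61  71.29 117.75] f tool xyz [-9.71 -0.84 -7.19]
t 10.07 [510.55  70.89 117.74] f tool xyz [-10.27  -1.08  -7.67]
t 10.47 [512.5   70.49 117.72] f tool xyz [-9.75 -0.92 -7.57]
```

```bash

python3 -m jog '[{"grip":0,"tx":0,"ty":0,"tz":0.02,"turn":0},{"grip":0,"tx":0,"ty":0,"tz":0.04,"turn":0},{"grip":0,"tx":0,"ty":0,"tz":0.05,"turn":0}]' >/dev/null && python3 chk.py &&
python3 -m jog '[{"grip":0,"tx":0,"ty":0,"tz":0.02,"turn":0},{"grip":0,"tx":0,"ty":0,"tz":0.04,"turn":0},{"grip":0,"tx":0,"ty":0,"tz":0.05,"turn":0}]' >/dev/null && python3 chk.py &&
python3 -m jog '[{"grip":0,"tx":0,"ty":0,"tz":0.02,"turn":0},{"grip":0,"tx":0,"ty":0,"tz":0.04,"turn":0},{"grip":0,"tx":0,"ty":0,"tz":0.05,"turn":0}]' >/dev/null && python3 chk.py &&
python3 -m jog '[{"grip":0,"tx":0,"ty":0,"tz":0.02,"turn":0},{"grip":0,"tx":0,"ty":0,"tz":0.04,"turn":0},{"grip":0,"tx":0,"ty":0,"tz":0.05,"turn":0}]' >/dev/null && python3 chk.py &&
python3 -m jog '[{"grip":0,"tx":0,"ty":0,"tz":0.02,"turn":0},{"grip":0,"tx":0,"ty":0,"tz":0.04,"turn":0},{"grip":0,"tx":0,"ty":0,"tz":0.05,"turn":0}]' >/dev/null && python3 chk.py &&
python3 -m jog '[{"grip":0,"tx":0,"ty":0,"tz":0.02,"turn":0},{"grip":0,"tx":0,"ty":0,"tz":0.04,"turn":0},{"grip":0,"tx":0,"ty":0,"tz":0.05,"turn":0}]' >/dev/null && python3 chk.py
```

```text
t 10.87 [514.5   70.1  117.74] f tool xyz [-9.93 -0.86 -6.92]
t 11.27 [516.47  69.7  117.74] f tool xyz [-9.21 -0.99 -6.78]
t 11.67 [519.09  69.07 117.69] f tool xyz [-5.88 -0.83 -3.09]
t 12.07 [520.8   68.74 117.32] f tool xyz [-4.96 -1.73 -4.87]
t 12.47 [522.38  68.44 117.2 ] f tool xyz [-5.45 -1.71 -7.85]
t 12.87 [523.32  68.24 116.71] f tool xyz [ -5.65  -1.29 -12.98]
```

The vertical load fell from about 9.7 N to 5 N and the pin then caught sideways (13 N), so it is in the lower hole. I'll back off sideways and push down.

```bash

python3 -m jog '[{"grip":0,"tx":0,"ty":0,"tz":-0.03,"turn":0},{"grip":0,"tx":0,"ty":0,"tz":-0.05,"turn":0},{"grip":0,"tx":0,"ty":0,"tz":-0.05,"turn":0}]' >/dev/null; python3 chk.py ;
python3 -m jog '[{"grip":0,"tx":0.03,"ty":0,"tz":0,"turn":0},{"grip":0,"tx":0.06,"ty":0,"tz":0,"turn":0},{"grip":0,"tx":0.1,"ty":0,"tz":0,"turn":0},{"grip":0,"tx":0.1,"ty":0,"tz":0,"turn":0}]' >/dev/null; python3 chk.py
```

```text
t 13.27 [522.42  68.51 117.15] f tool xyz [-4.15 -0.9  -6.26]
t 13.75 [522.44  68.48 113.29] f tool xyz [-5.64 -1.65 -7.4 ]
```

```bash

python3 -m jog '[{"grip":0,"tx":0.03,"ty":0,"tz":-0.03,"turn":0},{"grip":0,"tx":0.06,"ty":0,"tz":-0.03,"turn":0},{"grip":0,"tx":0.1,"ty":0,"tz":-0.03,"turn":0}]' >/dev/null; python3 chk.py ;
python3 -m jog '[{"grip":0,"tx":0.03,"ty":0,"tz":0,"turn":0},{"grip":0,"tx":0.06,"ty":0,"tz":0,"turn":0},{"grip":0,"tx":0.1,"ty":0,"tz":0,"turn":0},{"grip":0,"tx":0.1,"ty":0,"tz":0,"turn":0}]' >/dev/null; python3 chk.py
```

```text
t 14.15 [521.83  68.59 109.49] f tool xyz [-6.03 -1.74 -3.98]
t 14.63 [521.83  68.6  105.56] f tool xyz [-6.3  -1.62 -4.26]
```

```bash

python3 -m jog '[{"grip":0,"tx":0.03,"ty":0,"tz":-0.01,"turn":0},{"grip":0,"tx":0.06,"ty":0,"tz":-0.01,"turn":0},{"grip":0,"tx":0.1,"ty":0,"tz":-0.01,"turn":0},{"grip":0,"tx":0.14,"ty":0,"tz":-0.01,"turn":0}]' >/dev/null; python3 chk.py &&
python3 -m jog '[{"grip":0,"tx":0.03,"ty":0,"tz":0,"turn":0},{"grip":0,"tx":0.05,"ty":0,"tz":0,"turn":0},{"grip":0,"tx":0.07,"ty":0,"tz":0,"turn":0}]' >/dev/null; python3 chk.py && 
python3 -m jog '[{"grip":0,"tx":0.02,"ty":0,"tz":0,"turn":0},{"grip":0,"tx":0.04,"ty":0,"tz":0,"turn":0},{"grip":0,"tx":0.04,"ty":0,"tz":0,"turn":0}]' >/dev/null; python3 chk.py; python3 - <<'E'
from h import *
a,b=cam("side")["image"],cam("scene")["image"]
f=lambda I,x,y:cv2.resize(I[y:y+90,x:x+100,::-1],None,fx=4,fy=4,interpolation=cv2.INTER_CUBIC)
cv2.imwrite("pics/p1.png",cv2.convertScaleAbs(np.hstack([f(a,260,120),f(b,310,130)]),alpha=1.5))
E
```

```text
t 15.12 [521.61  68.61  99.94] f tool xyz [-5.87 -1.61 -3.46]
t 15.52 [521.63  68.62  97.23] f tool xyz [-6.17 -2.08 -3.52]
t 15.92 [521.62  68.63  95.64] f tool xyz [-6.18 -2.07 -4.09]
```

View pics/p1.png

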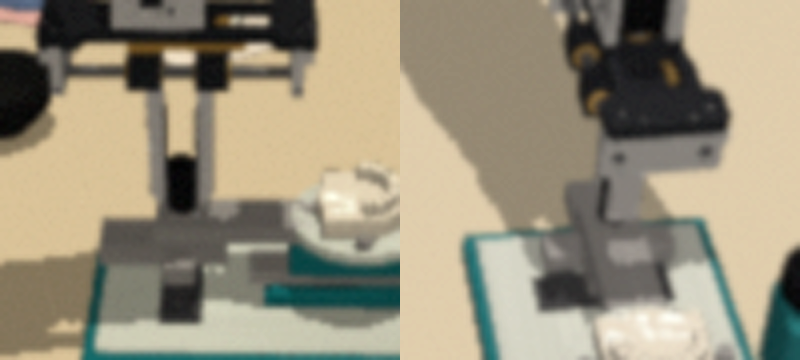

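The pin is almost down, with the collar at the knuckle top around crop (182,210). I'll push until the force rises.

```bash

python3 -m jog '[{"grip":0,"tx":0.015,"ty":0,"tz":0,"turn":0},{"grip":0,"tx":0.03,"ty":0,"tz":0,"turn":0},{"grip":0,"tx":0.03,"ty":0,"tz":0,"turn":0}]' >/dev/null; python3 chk.py && 
python3 -m jog '[{"grip":0,"tx":0.015,"ty":0,"tz":0,"turn":0},{"grip":0,"tx":0.03,"ty":0,"tz":0,"turn":0},{"grip":0,"tx":0.03,"ty":0,"tz":0,"turn":0}]' >/dev/null; python3 chk.py
```

```text
t 16.42 [521.85  68.58  95.35] f tool xyz [-16.01  -3.45  -7.45]
t 16.57 [521.81  68.61  95.33] f tool xyz [-15.58  -3.27  -7.24]
```

The collar met the knuckle at TCP z 95.35 (predicted 95.4), with the force jumping to 16 N. Ease off, open, and go up.

```bash

python3 -m jog '[{"grip":0,"tx":-0.03,"ty":0,"tz":-0.02,"turn":0},{"grip":0,"tx":-0.03,"ty":0,"tz":-0.02,"turn":0},{"grip":0.8,"tx":-0.03,"ty":0,"tz":-0.02,"turn":0},{"grip":0.8,"tx":-0.03,"ty":0,"tz":-0.02,"turn":0},{"grip":0.8,"tx":-0.03,"ty":0,"tz":-0.02,"turn":0},{"grip":0.8,"tx":-0.03,"ty":0,"tz":-0.02,"turn":0},{"grip":0.8,"tx":-0.03,"ty":0,"tz":-0.02,"turn":0},{"grip":0.8,"tx":-0.03,"ty":0,"tz":-0.02,"turn":0},{"grip":0.8,"tx":-0.03,"ty":0,"tz":-0.02,"turn":0},{"grip":0.8,"tx":-0.03,"ty":0,"tz":-0.02,"turn":0},{"grip":0.8,"tx":-0.03,"ty":0,"tz":-0.02,"turn":0},{"grip":0.8,"tx":-0.03,"ty":0,"tz":-0.02,"turn":0}]'
python3 -m jog '[{"grip":0.8,"tx":-0.4,"ty":0,"tz":0,"turn":0},{"grip":0.8,"tx":-1,"ty":0,"tz":0,"turn":0},{"grip":0.8,"tx":-1.8,"ty":0,"tz":0,"turn":0},{"grip":0.8,"tx":-2.6,"ty":0,"tz":0,"turn":0},{"grip":0.8,"tx":-3.2,"ty":0,"tz":0,"turn":0},{"grip":0.8,"tx":-3.2,"ty":0,"tz":0,"turn":0},{"grip":0.8,"tx":-3.2,"ty":0,"tz":0,"turn":0}]'; python3 - <<'E'
from h import *
D,S,W=cam("side"),cam("scene"),cam("wrist")
for n,c,p in(("D",D,(270,140)),("S",S,(320,140)),("W",W,(280,160))):
    g=c["image"][p[1]:p[1]+60,p[0]:p[0]+80]; print(n)
f=lambda c,p:cv2.resize(c["image"][p[1]:p[1]+90,p[0]:p[0]+66,::-1],None,fx=4,fy=4,interpolation=cv2.INTER_CUBIC)
cv2.imwrite("pics/p2.png",cv2.convertScaleAbs(np.hstack([f(D,(275,120)),f(S,(335,130)),f(W,(280,140))]),alpha=1.5))
for c in(D,S,W): print("top exp",proj(c,[521.7,68.6,127]),"collar",proj(c,[521.7,68.6,85]))
E
```

```text
clock: 17.57
eef_pos: [520.6, 68.8, 95.4]
eef_rot: [0.051, 1.571, -0.146]
wrist_force: [0.0, -0.5, -0.6]
finger_gap: 74.7
clock: 18.15
eef_pos: [521.0, 68.9, 224.3]
eef_rot: [0.253, 1.569, 0.056]
wrist_force: [-0.1, 0.2, -0.4]
finger_gap: 75.2
D
S
W
top exp [305.04 159.74] collar [305.33 172.63]
top exp [364.56 172.58] collar [363.14 185.18]
top exp [314.97 199.2 ] collar [314.84 189.29]
```

View pics/p2.png

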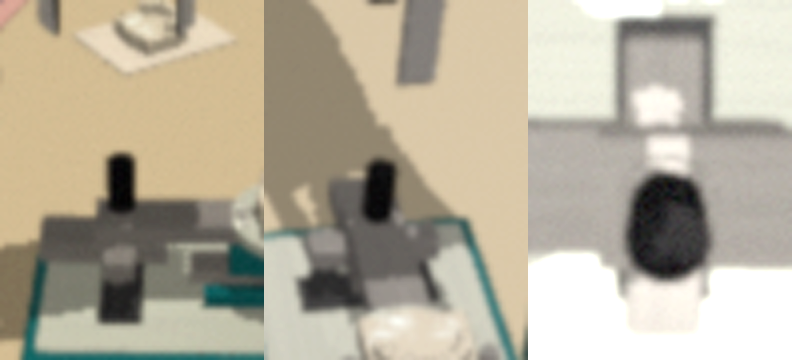

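The pin stands upright through the knuckle. Its knob top is at side ≈(305,159), against an expected (305,160) when home, and the gripper is clear. Handing in.

```bash
python3 -c "
from cell import manip
print(manip.sign_off()); print(manip.read_state()['clock'])"
```

```text
the job is handed in; nothing more can be done
None
the job is handed in; nothing more can be done
```

The hinge pin is fully home in both knuckles and released. I handed the job in at about 18.5 s; the sign-off gives no verdict.

- **Feel:** I slid the table about 20 mm, pressing with about 9–10 N. The load then fell to about 5 N, somewhat above the 4 N you gave, and the pin caught sideways at 13 N.
- **Pushing home:** The pin went down at about 6 N. The collar met the knuckle at tool height 95.35 mm, against a predicted 95.4 mm, with a force of 16 N. That was the highest vertical force I measured, with about 8 N sideways at the same time.
- **Last checks:** After letting go, the knob top sat where a fully seated pin should be in the side camera, to within 1–2 pixels. The pin looked upright and the gripper was clear. No check failed.
- **Not checked:** I didn't measure the rod, cast, bowl and spatula at the end. The arm's path kept well clear of all but the rod, which stood beside the pin when I gripped it. No unexpected contact force showed in the readings.

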